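Lock the scale's hold-down bar with the hitch clip

TASK

Make the pocket scale safe for carrying: swing the hold-down bar round over it, by its upright peg, until it meets its stop post. Then push the spring clip along its guide so that its straight leg goes right through the cross-hole in the bar's pivot pin and its bow springs over the pin. Leave the clip there, the scale in its tray and let go of everything.

Things in the scene. Friction and masses are not known exactly. Their poses are not given: they have to be found in the camera images.
- board: Plywood transport board, fixed, top 12 mm above the table; origin on the table under the axis of the upright pivot pin; z up. It spans x -158 to 88, y -45 to 170 mm. The clip lies on it on the pin's -x side and travels along its +x. Scale tray (rims 8 mm high) centred at x 0, y 88 mm. A fence 8 mm high guides the leg on its -y side (x -72 to -17 mm), a thin strip on its +y side (x -43 to -17 mm).
- bar (a joint): Angle (rad) of the hold-down bar about the pivot pin. 0 = at its stop, along the board's +y over the scale; larger = swung away towards the board's +x: at angle a it points along (sin a, cos a) in board x, y. Light friction (0.6 N at the peg), stays where left. Flat aluminium bar, 22 mm wide, 46 to 56 mm above the table, reaching 161 mm from the pin.
- bar_peg (a point): Centre, half-way up, of the upright black peg on the bar: 16 mm diameter, from 56 to 91 mm above the table, 100 mm from the pin's axis. Push it sideways (or pinch it) to swing the bar.
- stop_post (a point): Top of the steel stop post that the bar's far end meets at angle 0: 12 mm diameter, 60 mm above the table, at x -18, y 153 mm on the board.
- pin_hole (a point): Middle of the cross-hole in the pivot pin, 15.5 mm above the table on the pin's axis. Pin: upright steel, 28 mm diameter, 62 mm high, one piece with the bar. The hole is 10 mm wide, from the board's top to 10 mm above it, and lines up with the clip's guide (x axis here, the board's x) only when the bar is within about 0.08 rad of its stop.
- clip_eye (a point): Point on the spring clip's straight leg that lies at pin_hole when the clip is home. R-clip of 7 mm dark steel wire lying flat, loose, 116 mm long. In its axes from here: leg along x from -60 mm to its rounded tip at +39 mm; bow on the +y side. It starts 52 to 66 mm short of home, with its tip short of the pin; some 3 mm past home is a solid stop.
- clip_coil (a point): Centre, half-way up, of the round coil at the clip's rear: 33 mm outside diameter, 14 mm tall, 19 mm above the table; at x -60, y +13 mm from clip_eye in clip axes (so at x -60, y +13 mm on the board when home). Push on the rear of this coil along the board's +x; riding over the pin takes some 5 to 15 N, the solid stop far more.
- bow (a joint): Springing-out of the clip's bow (rad): 0 = relaxed; rises to about 0.06 while the bow rides over the pin and falls back to nearly 0 once it has sprung over.
- scale_base (a point): Middle of the underside of the dark pocket scale, 136 x 85 x 30 mm, cover closed, loose in its tray on the board.
- scale_seat (a point): Middle of the scale's tray, on the board's top.
There are look-alikes about, which are no part of the job. Of the things shaped like the part that bears clip_eye, the dark steel one is meant. What is shaped like the part that bears scale_base but green is not meant.

How it is judged (in metres and radians):
On the way:
1. the bar has been swung to its stop (value of joint bar below 0.07 rad), for 0.2 s.
At the end, for the whole second after the job is handed in: the bar is within 0.08 rad of its stop; the clip rests with its eye point within 6 mm of the middle of the cross-hole, its leg within 0.12 rad of the hole's line, its bow sprung back (under 0.03 rad); the scale is within 15 mm of its seat (value of joint bar below 0.08 rad and distance between clip_eye and pin_hole below 0.006 m and angle between the x axis of clip_eye and the x axis of pin_hole, either way round below 0.12 rad and value of joint bow below 0.03 rad and distance between scale_base and scale_seat below 0.015 m and linear speed of clip below 0.02 m/s); the robot touches nothing.
It also fails if it takes over 48 s, if anything falls off the work surface, if the arm or the gripper's body presses on something with over 40 N, if the wrist force passes 120 N, or if a joint passes its speed limit or range.

ROBOT

A 6-joint arm with a two-finger parallel gripper is mounted at the origin on a cart in front of the work surface, level with it; the furniture and walls round the work are solid. World frame = base frame: x ahead of the robot, y to its left, z up, the work surface at z = 0. Lengths are in m, angles in degrees, forces in N, time in s.
With the tool pointing down it reaches from about 0.35 to 0.875 m from the base axis. Payload 4.2 kg.
Tool frame: the origin (TCP) lies midway between the tips of the shut fingers; the grasp point (between the pads) lies 19 mm behind it; y points along the fingers, z is the direction in which the jaws open and shut, and the axes are right-handed (so a half turn about y gives the same grasp; the last joint's range is limited). The gripper opens to 87 mm and grips with 3 to 60 N. Pads are 19 mm wide; open, the fingers measure 117 mm over their backs; the gripper's body (75 mm by 190 mm) begins 51 mm behind the grasp point.
Start: joints at [84.145, 22.042, 0.453, 0, -68.411, -14.817], TCP at [0.221, 0.585, 0.223] pointing down, gripper open.
Joint ranges: [-179.83, 179.83], [-69.29, 118.12], [-61.27, 80.66], [-181.25, 117.63], [-171.15, -9.14], [-177.46, 177.46]. Speed limits (degrees/s): [159.86, 159.86, 180, 180, 180, 180].

INTERFACE

Orientations are given as [roll, pitch, yaw] about the fixed x, y, z axes, in that order (R = Rz(yaw) Ry(pitch) Rx(roll)).
In Python, from workcell import env gives the robot as it stands. The module is installed in compiled form; this text tells all that it offers. Calls block until the motion is done:
- env.goto(position, orientation): joint-space move of the TCP to a pose.
- env.move_straight(position, rotation=None, rate=0.15, force_limit=None): straight line of the TCP; rotation=None keeps the orientation; rate is the mean speed in m/s. With force_limit (N) it stops when the force on the tool has changed by that much, and returns True; else False.
- env.set_joints(angles): joint-space move.
- env.gripper_to(opening, grasp_force=None): opening from 0.0 (shut) to 1.0 (fully open); grasp_force is the grip in N (None keeps the last); returns when the fingers have stopped.
- env.dwell(seconds).
- env.inverse_kinematics(position, orientation): joint angles nearest the present ones, or None.
- env.read_state(): the state.
- env.grab_frame(name): name is "scene" or "side" or "wrist"; returns a dict with "image" (480x640x3 uint8, blue, green, red), "fx", "fy", "cx", "cy" (pixels), "D" ([k1, k2, p1, p2, k3] as OpenCV has them; the pictures are not rectified), "position" and "orientation" of the camera in the world. Camera axes: x right, y up, looking along -z (the intrinsics and any distortion apply to the point x, -y, -z); pixel columns grow to the right and rows downward; lengths in m; the calibration is good to about 2 mm. A picture is of the moment at which its call begins. There is no depth.
A pose or a line that the arm cannot do raises env.Unreachable and nothing moves.
- env.close_job(): hands the job in, once; it reports no verdict.
Trained networks look in a picture, given as the dict that the camera call returned (one of the last four; its "shot" number tells which), for a name from the list of things; names that differ only in an ending like _2 or _b are one class to them, and where a whole thing is asked for, a point or a joint stands for the part that bears it (a point fixed in the world has none). Each returns a list of dicts, best first, with "score" (0 to 1); they miss things now and then, are a little off and sometimes report something else, mostly with a low value. They report only what shows in the picture. A call takes as long as a camera call. They do not tell look-alikes from the thing itself.
- env.search_frame(picture, thing): "xyz" ([x, y, z] in m, in world coordinates, good to about 4 mm: the middle of the surface that is visible of it).
- env.trace(picture, thing): "mask" (480x640 bool, what is visible of it).
The state is a dict: "clock": time; "joint_positions": joint angles; "qvel": joint speeds; "joint_torque": joint torques, N m; "position": TCP position; "tool_rot": TCP orientation; "force": force on the tool from outside, world axes, zero at the start; "wrist_torque": the same for the moment, N m; "opening": opening from 0.0 (shut) to 1.0 (fully open).
Only numpy, scipy, OpenCV 4.12 (cv2) and the standard library are available. Lean on these libraries where they do the work, as an engineer would, in place of code of your own. Each camera call takes 0.05 s, during which the arm holds its last target.

## Working session

There is one attempt and no reset: what is moved stays moved. The work goes in short steps, each a Python script; the robot and the scene stay as the last script left them, time stands still between calls to the robot, and variables do not carry over. Pictures are saved under pics/ and viewed, and the job is handed in when it is done.

```bash
mkdir -p pics; python3 - <<'E'
from workcell import env
import cv2
s=env.read_state(); print({k:s[k] for k in('clock','position','tool_rot','force','opening')})
for n in('scene','side','wrist'):
    f=env.grab_frame(n); cv2.imwrite(f'pics/a_{n}.png',f['image'])
    print(n,f['shot'],f['position'],f['orientation'],f['fx'],f['fy'],f['cx'],f['cy'],f['D'])
    for t in('board','bar','bar_peg','stop_post','pin_hole','clip_eye','clip_coil','scale_base'):
        try: r=env.search_frame(f,t)
        except Exception as e: r=repr(e)[:80]; print(t,r); continue
        print(t,[(round(float(d['score']),2),[round(float(v),4) for v in d['xyz']]) for d in r][:4])
print(env.read_state()['clock'])
E
```

```text
{'clock': 0.0, 'position': array([0.22040712, 0.58420099, 0.22148877]), 'tool_rot': array([-8.98771285e+01,  5.70674539e-03,  1.59319544e+02]), 'force': array([-0.57323479, -0.91418104, -0.47302689]), 'opening': 1.0033009207403292}
scene 1 [ 0.29732612 -0.40472011  0.71615221] [ 41.50859642   1.06628053 -35.98389395] 528.4837073807735 528.4837073807735 314.119883582022 235.74674591643333 [0.02697126 0.         0.         0.         0.        ]
board [(0.72, [0.4954, -0.1002, 0.0161]), (0.4, [0.4837, -0.1406, 0.0216])]
bar [(0.96, [0.597, -0.0806, 0.0543])]
bar_peg [(0.66, [0.5962, -0.0835, 0.0554])]
stop_post [(0.83, [0.4936, -0.1012, 0.0081])]
pin_hole [(0.72, [0.4902, -0.1014, 0.0129]), (0.32, [0.4874, -0.1398, 0.0182])]
clip_eye [(0.84, [0.749, -0.0919, 0.0096]), (0.6, [0.4847, -0.1369, 0.0211]), (0.21, [0.6007, -0.0842, 0.0585])]
clip_coil [(0.6, [0.486, -0.1411, 0.0153]), (0.56, [0.7434, -0.0935, 0.0067]), (0.52, [0.5097, -0.1257, 0.0171])]
scale_base [(0.87, [0.7293, 0.2018, 0.0278]), (0.61, [0.5348, -0.0455, 0.0389]), (0.59, [0.4805, -0.1413, 0.0203])]
side 2 [ 0.43188262 -0.6
[... 314 characters left out ...]
.0598]), (0.62, [0.4791, -0.1413, 0.0183])]
stop_post [(0.95, [0.5039, -0.1112, 0.0156])]
pin_hole [(0.95, [0.5048, -0.1117, 0.0086])]
clip_eye [(0.87, [0.4804, -0.1386, 0.0166]), (0.6, [0.7504, -0.0961, 0.0062])]
clip_coil [(0.93, [0.7496, -0.0941, 0.0105]), (0.67, [0.4804, -0.1398, 0.0134])]
scale_base [(0.95, [0.7224, 0.1894, 0.0292]), (0.83, [0.5359, -0.045, 0.0417])]
wrist 3 [0.29232471 0.55799717 0.38546169] [-1.63213235e+01  1.96725053e-02 -1.10620980e+02] 422.99691168273284 422.99691168273284 318.8783109787797 238.08426829095168 [-0.06204101  0.          0.          0.          0.        ]
board []
bar []
bar_peg []
stop_post []
pin_hole []
clip_eye []
clip_coil []
scale_base []
1.35
```

View pics/a_scene.png

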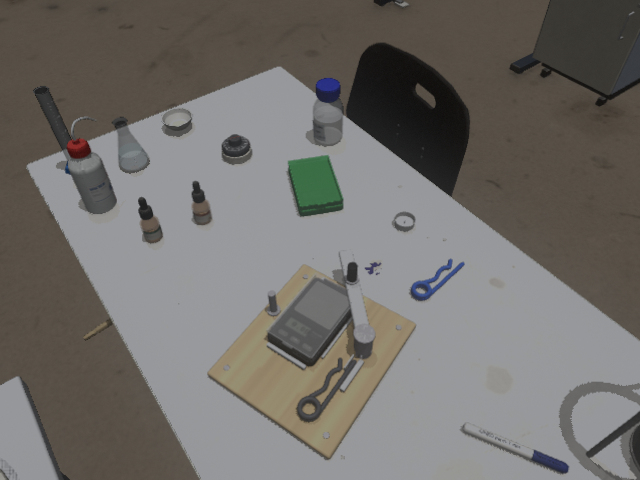

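View pics/a_side.png

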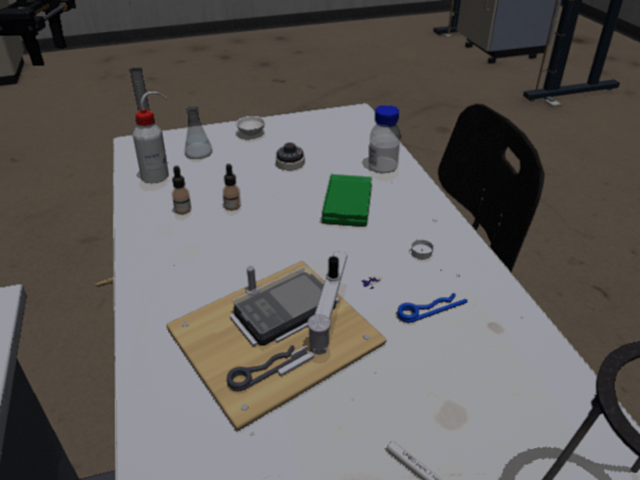

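Scene: pin at about (363,340), bar up to (345,255) with its peg at (352,272), post at (272,302), dark clip coil at (309,407). The blue clip and green box are look-alikes. Next, zoomed crops for a board fit.

```bash
python3 - <<'E'
import cv2
a=cv2.imread('pics/a_scene.png')[240:450,200:430]; cv2.imwrite('pics/z_scene.png',cv2.resize(a,None,fx=3.4,fy=2.85,interpolation=cv2.INTER_CUBIC)[:600] if 0 else cv2.resize(a,(657,600),interpolation=cv2.INTER_CUBIC))
a=cv2.imread('pics/a_side.png')[240:435,155:395]; cv2.imwrite('pics/z_side.png',cv2.resize(a,(738,600),interpolation=cv2.INTER_CUBIC))
E
```

```text
(no output)
```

View pics/z_scene.png

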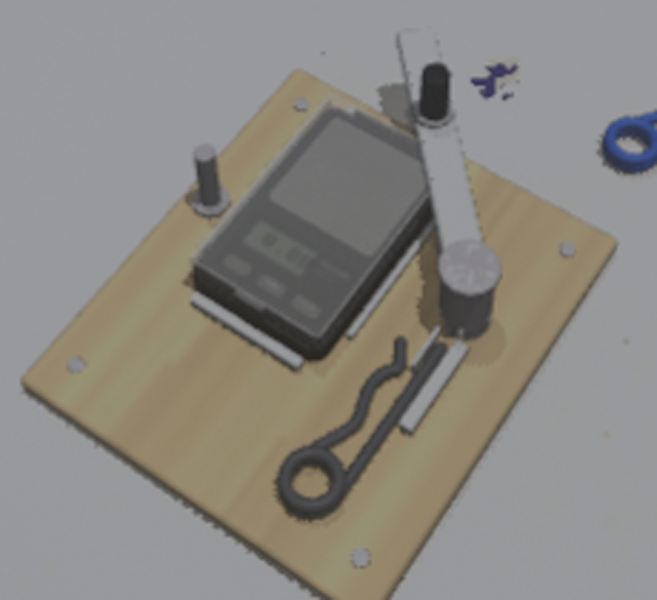

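View pics/z_side.png

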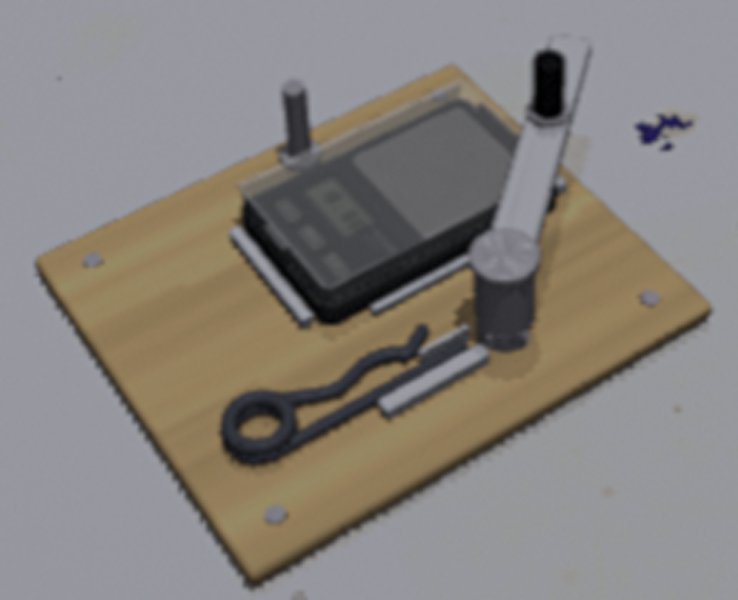

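```bash
cat > h.py <<'E'
import numpy as np, cv2, math
from scipy.spatial.transform import Rotation as R
from scipy.optimize import least_squares
def Rm(o): return R.from_euler('xyz',o,degrees=True).as_matrix()
def proj(P,f):
    Rw=Rm(f['orientation']); P=np.atleast_2d(P)-np.array(f['position'])
    C=(P@Rw)*np.array([1,-1,-1])
    K=np.array([[f['fx'],0,f['cx']],[0,f['fy'],f['cy']],[0,0,1.]])
    return cv2.projectPoints(C.reshape(-1,1,3),np.zeros(3),np.zeros(3),K,np.array(f['D'],float))[0].reshape(-1,2)
def b2w(p,b):
    p=np.atleast_2d(np.array(p,float)); c,s=math.cos(b[2]),math.sin(b[2])
    o=p.copy(); o[:,0]=b[0]+c*p[:,0]-s*p[:,1]; o[:,1]=b[1]+s*p[:,0]+c*p[:,1]; return o
CAM={'scene':dict(position=[0.29732612,-0.40472011,0.71615221],orientation=[41.50859642,1.06628053,-35.98389395],fx=528.4837,fy=528.4837,cx=314.11988,cy=235.746746,D=[0.02697126,0,0,0,0]),
'side':dict(position=[0.43188262,-0.62688728,0.62334165],orientation=[52.59044938,0.31077062,-16.4226441],fx=563.60776,fy=563.60776,cx=319.936,cy=228.6983,D=[-0.03240097,0,0,0,0])}
E
cat > fit.py <<'E'
from h import *
zs=lambda x,y:(200+(x+.5)/2.857-.5,240+(y+.5)/2.857-.5)
zd=lambda x,y:(155+(x+.5)/3.075-.5,240+(y+.5)/3.077-.5)
# params: bx,by,yaw, baralpha, coil bx,by, cam pixel offsets (scene, side)
def pts(p):
    a=p[3]
    return np.array([[-.158,.170,.012],[.088,.170,.012],[.088,-.045,.012],[-.158,-.045,.012],[0,0,.062],[-.018,.153,.06],[.1*math.sin(a),.1*math.cos(a),.091],[p[4],p[5],.019]])
obs={'scene':[zs(22,382),zs(297,69),zs(617,240),None,zs(470,267),zs(206,151),zs(435,70),zs(312,478)],
'side':[zd(38,262),zd(453,66),zd(711,310),zd(251,584),zd(503,255),zd(293,87),zd(549,56),zd(260,422)]}
def res(p):
    r=[]
    for k,o in [('scene',6),('side',8)]:
        q=proj(b2w(pts(p),p[:3]),CAM[k])+p[o:o+2]
        for i,ob in enumerate(obs[k]):
            if ob is not None: r+=list(q[i]-ob)
    r+=list(np.array(p[6:10])/1.5)
    return np.array(r)
s=least_squares(res,[.6,-.14,.4,.5,-.12,.013,0,0,0,0],loss='soft_l1')
p=s.x; print(np.round(p,4),math.degrees(p[2])); print(np.round(res(p)[:-4].reshape(-1,2),1).tolist())
print('coil',b2w([[p[4],p[5],.019]],p[:3]),'peg',b2w([pts(p)[6]],p[:3]))
E
python3 fit.py
```

```text
[ 0.5768 -0.1203  0.3404  0.833  -0.1182  0.0156  0.1628  0.4545 -0.2389
  0.9013] 19.501608236548545
[[-1.7, -0.1], [0.0, -1.1], [1.6, -0.5], [0.3, -0.0], [-0.4, 0.8], [0.4, 1.4], [-0.4, -0.3], [-2.7, -0.6], [0.1, -1.2], [1.7, -1.4], [-0.2, -0.5], [0.6, 0.3], [-0.1, 0.7], [-0.4, 1.5], [0.2, 0.6]]
coil [[ 0.46015044 -0.14500027  0.019     ]] peg [[ 0.6240676  -0.03218906  0.091     ]]
```

```bash
cat >> h.py <<'E'
B=np.array([0.5768,-0.1203,0.3404]); A0=0.833
def pegw(a,b=B): return b2w([[.1*math.sin(a),.1*math.cos(a),0]],b)[0]
def phi(a,b=B): return math.degrees(b[2])+90-math.degrees(a)
E
python3 - <<'E'
from h import *
from workcell import env
for yaw0 in (0,180):
  for a in (A0,0):
    p=pegw(a); print(yaw0,a,p,[None if (j:=env.inverse_kinematics([p[0],p[1],z],[-90,0,((phi(a)+yaw0+180)%360)-180])) is None else np.round(j,0) for z in (.25,.066)])
for yaw in (19.5,-160.5):
  for x in (-.15,-.085):
    w=b2w([[x,.014,0]],B)[0]; j=env.inverse_kinematics([w[0],w[1],.016],[-90,0,yaw]); print(yaw,x,w,None if j is None else np.round(j,0))
E
```

```text
0 0.833 [ 0.62409184 -0.03218937  0.        ] [array([ 12.,  21.,   3.,   0., -72., -40.]), array([ 12.,  30., -11.,   0., -49., -40.])]
0 0 [ 0.54341358 -0.02603788  0.        ] [array([ 14.,  13.,  -8.,   0., -69.,   5.]), array([ 14.,  24., -22.,   0., -44.,   5.])]
180 0.833 [ 0.62409184 -0.03218937  0.        ] [array([ 12.,  21.,   3.,   0., -72., 140.]), array([ 12.,  30., -11.,   0., -49., 140.])]
180 0 [ 0.54341358 -0.02603788  0.        ] [array([  14.,   13.,   -8.,    0.,  -69., -175.]), array([  14.,   24.,  -22.,   -0.,  -44., -175.])]
19.5 -0.15 [ 0.43073272 -0.15718293  0.        ] [  0.  22. -37.  -0. -31. -71.]
19.5 -0.085 [ 0.4920031  -0.13548176  0.        ] [  3.  26. -30.  -0. -35. -73.]
-160.5 -0.15 [ 0.43073272 -0.15718293  0.        ] [  0.  22. -37.   0. -31. 109.]
-160.5 -0.085 [ 0.4920031  -0.13548176  0.        ] [  3.  26. -30.   0. -35. 107.]
```

```bash
python3 - <<'E'
from h import *
from workcell import env
import pickle
t0=env.read_state()['clock']
p=pegw(A0)
env.goto([p[0]-.02,p[1]-.02,.26],[-90,0,phi(A0)])
s=env.read_state(); print(t0,s['clock'],s['position'],s['tool_rot'])
f=env.grab_frame('wrist'); pickle.dump(f,open('w1.pkl','wb')); im=f['image'].copy(); cv2.imwrite('pics/w1.png',im)
print(f['position'],f['orientation'])
P=b2w([[-.158,.170,.012],[.088,.170,.012],[.088,-.045,.012],[-.158,-.045,.012],[0,0,.062],[-.018,.153,.06],[.1*math.sin(A0),.1*math.cos(A0),.091],[-.1182,.0156,.019]],B)
print(np.round(proj(P,f)))
E
```

```text
1.35 3.9833 [ 0.60419674 -0.05137892  0.25996316] [-8.99988880e+01 -6.44680432e-03  6.18486163e+01]
[ 0.56713184 -0.11899208  0.42281544] [-1.63758912e+01  2.22083128e-02  1.51901907e+02]
[[552. 118.]
 [373. 295.]
 [213. 156.]
 [393. -55.]
 [308. 119.]
 [449. 224.]
 [308. 245.]
 [412.  30.]]
```

View pics/w1.png

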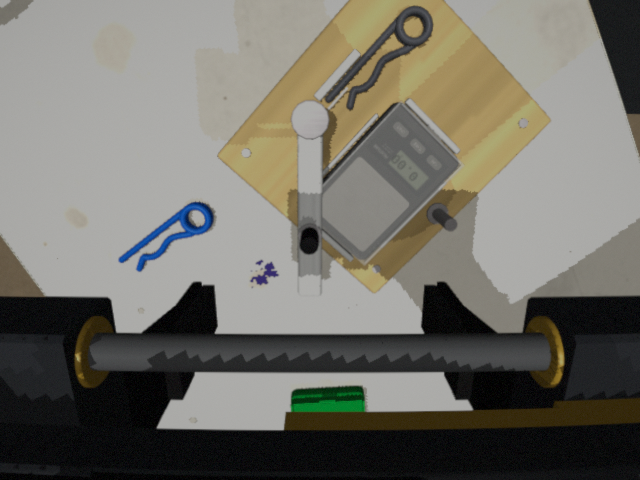

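```bash
python3 - <<'E'
from h import *
from workcell import env
p=pegw(A0)
env.gripper_to(0.4,20)
env.goto([p[0],p[1],.13],[-90,0,phi(A0)])
print(env.move_straight([p[0],p[1],.068],rate=.12,force_limit=8))
for a in (.6,.4,.2,.0):
    q=pegw(a); r=env.move_straight([q[0],q[1],.068],rotation=[-90,0,phi(a)],rate=.08,force_limit=12); s=env.read_state()
    print(a,r,np.round(s['force'],1),np.round(s['position'],4),s['clock'])
    if r: break
else:
    q=pegw(-.25); r=env.move_straight([q[0],q[1],.068],rate=.04,force_limit=8); s=env.read_state()
    print(r,np.round(s['force'],1),np.round(s['position'],4),s['clock'])
env.dwell(.25)
f=env.grab_frame('scene'); cv2.imwrite('pics/s2.png',f['image'][200:460,180:460][:, :].repeat(2,0).repeat(2,1))
E
```

```text
False
0.6 False [ 0.  -0.4  0.9] [ 0.6033 -0.0235  0.0693] 6.825
0.4 False [0.2 0.  0.9] [ 0.5834 -0.0206  0.0684] 7.225
0.2 False [-0.   0.4 -0.1] [ 0.5635 -0.0214  0.0681] 7.625
0.0 False [ 0.3 -0.1 -0.2] [ 0.5441 -0.0261  0.0681] 8.025
True [0.9 0.8 1.5] [ 0.5351 -0.0306  0.0683] 8.4333
```

View pics/s2.png

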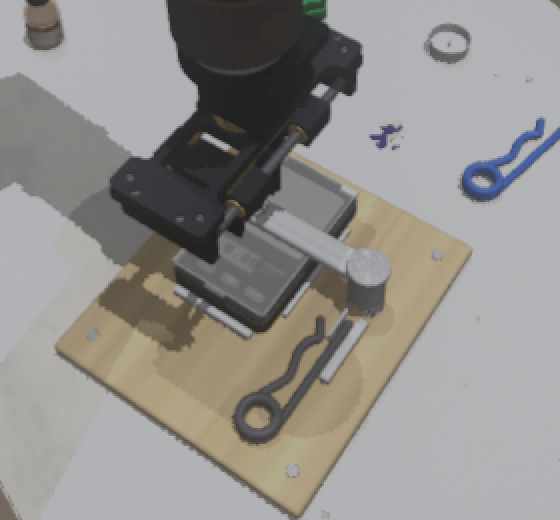

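```bash
python3 - <<'E'
from h import *
from workcell import env
import pickle
q=pegw(-.01); env.move_straight([q[0],q[1],.069],rate=.1)
env.move_straight([q[0],q[1],.14],rate=.2)
w=b2w([[-.05,.09,0]],B)[0]
env.goto([w[0],w[1],.26],[-90,0,109.5])
s=env.read_state(); print(s['clock'],s['position'])
f=env.grab_frame('wrist'); pickle.dump(f,open('w2.pkl','wb')); cv2.imwrite('pics/w2.png',f['image'])
for t in('clip_coil','pin_hole','bar_peg','stop_post'): 
    print(t,[(round(float(d['score']),2),np.round(d['xyz'],4)) for d in env.search_frame(f,t)][:3])
P=b2w([[-.158,.170,.012],[.088,.170,.012],[.088,-.045,.012],[-.158,-.045,.012],[0,0,.062],[-.018,.153,.06],[0,.1,.091],[-.1182,.0156,.026]],B)
print(np.round(proj(P,f)))
E
```

```text
10.075 [ 0.49879013 -0.05221337  0.25930617]
clip_coil [(0.9, array([ 0.4925, -0.136 ,  0.0209])), (0.68, array([ 0.7535, -0.0912,  0.0038]))]
pin_hole [(0.76, array([ 0.5191, -0.0997,  0.0099]))]
bar_peg [(0.96, array([ 0.5516, -0.0682,  0.0601]))]
stop_post [(0.84, array([ 0.5244, -0.0965,  0.0074])), (0.27, array([ 0.5066, -0.1284,  0.0165]))]
[[422. 271.]
 [185. 271.]
 [166.  49.]
 [436.  49.]
 [256.  97.]
 [282. 273.]
 [256. 225.]
 [393. 117.]]
```

View pics/w2.png

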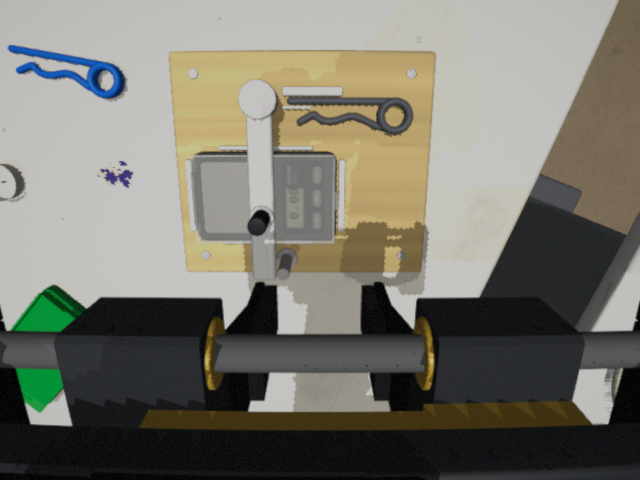

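The bar lies against the post: pin at (257,99), peg at (258,222), post at (285,262). The clip is straight in its guide with its coil at (393,116), and all of this matches my board fit. Next is the clip push.

```bash
python3 - <<'E'
from h import *
from workcell import env
import pickle
env.gripper_to(0.0,20)
Y=math.degrees(B[2])-180
w=lambda x,z:(lambda v:[v[0],v[1],z])(b2w([[x,.0145,0]],B)[0])
env.goto(w(-.158,.11),[-90,0,Y])
r=env.move_straight(w(-.158,.016),rate=.1,force_limit=8); s=env.read_state(); print(r,s['clock'],np.round(s['position'],4),np.round(s['force'],1),s['opening'])
ex=np.array([math.cos(B[2]),math.sin(B[2]),0])
if not r:
  for x in (-.130,-.115,-.110,-.105,-.100,-.097,-.094,-.091,-.088,-.086):
    r=env.move_straight(w(x,.016),rate=.035,force_limit=25); s=env.read_state()
    c=(np.array(s['position'])-[B[0],B[1],0]); print(x,r,round(s['clock'],2),'bx',round(float(c@ex),4),'z',round(s['position'][2],4),'F',round(float(np.array(s['force'])@ex),1),np.round(s['force'],1))
    if r: break
for n in('side','scene'):
    f=env.grab_frame(n); pickle.dump(f,open(f'p_{n}.pkl','wb'))
    c=f['image'][230:450,150:430]; cv2.imwrite(f'pics/p_{n}.png',cv2.resize(c,(760,597),interpolation=cv2.INTER_CUBIC))
E
```

```text
False 13.8583 [ 0.4235 -0.1594  0.0165] [ 0.6 -0.1  0.1] 0.005075445174322648
-0.13 False 14.81 bx -0.13 z 0.0159 F -0.2 [-0.3  0.1  0.5]
-0.115 False 15.38 bx -0.1148 z 0.016 F -0.2 [-0.2 -0.  -0.5]
-0.11 False 15.68 bx -0.1103 z 0.0158 F -2.2 [-2.3 -0.3  0.4]
-0.105 False 15.97 bx -0.1067 z 0.0157 F -4.9 [-4.7 -1.2  1.4]
-0.1 False 16.26 bx -0.0997 z 0.0159 F -1.7 [-1.7 -0.1 -1.5]
-0.097 False 16.51 bx -0.0951 z 0.0164 F -0.8 [-0.9  0.4  1.2]
-0.094 False 16.76 bx -0.0926 z 0.0163 F -0.6 [-0.8  0.4  0.3]
-0.091 False 17.01 bx -0.0903 z 0.0161 F -0.0 [-0.1  0.3 -0.4]
-0.088 False 17.26 bx -0.0878 z 0.016 F -0.8 [-0.8 -0.1  1.2]
-0.086 False 17.51 bx -0.0859 z 0.016 F -0.5 [-0.4 -0.3  0.8]
```

View pics/p_side.png

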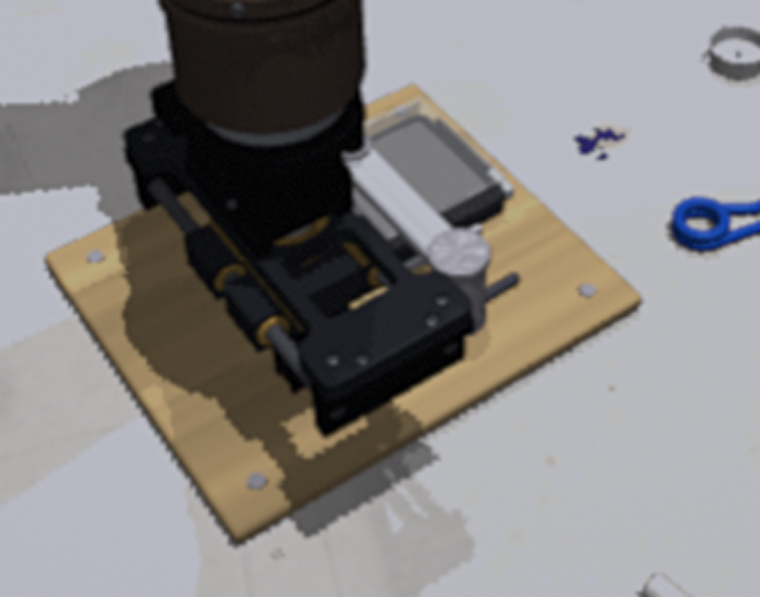

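The leg tip shows beyond the pin at (515,280). I'll back off and look at the clip.

```bash
python3 - <<'E'
from h import *
from workcell import env
import pickle
w=lambda x,z:(lambda v:[v[0],v[1],z])(b2w([[x,.0145,0]],B)[0])
env.move_straight(w(-.105,.016),rate=.1)
env.move_straight(w(-.115,.20),rate=.25)
print(env.read_state()['clock'])
P=b2w([[0,0,.062],[-.06,.013,.026],[.039,0,.0155],[.03,0,.0155]],B)
for n,c in(('side',(250,400,200,400)),('scene',(280,430,250,450)),('wrist',(0,480,0,640))):
    f=env.grab_frame(n); pickle.dump(f,open(f'q_{n}.pkl','wb'))
    print(n,np.round(proj(P,f),1).tolist(), [(round(float(d['score']),2),np.round(d['xyz'],4)) for d in env.search_frame(f,'clip_coil')][:3])
    c=f['image'][c[0]:c[1],c[2]:c[3]]; cv2.imwrite(f'pics/q_{n}.png',c if n=='wrist' else cv2.resize(c,(800,600),interpolation=cv2.INTER_CUBIC))
print('home coil',b2w([[-.06,.013,.019]],B))
E
```

```text
18.8333
side [[319.1, 322.0], [277.7, 353.9], [341.4, 332.6], [336.3, 335.4]] [(0.73, array([ 0.7496, -0.096 ,  0.0078])), (0.64, array([ 0.5243, -0.1228,  0.0179]))]
scene [[364.3, 332.6], [333.3, 372.2], [375.9, 330.2], [372.9, 334.5]] [(0.83, array([ 0.5263, -0.1295,  0.0215])), (0.8, array([ 0.7395, -0.0907,  0.0059])), (0.45, array([ 0.5012, -0.0629,  0.0364]))]
wrist [[342.6, 54.0], [322.3, 142.5], [340.0, 7.3], [339.8, 20.2]] [(0.86, array([ 0.5405, -0.1157,  0.0189])), (0.56, array([ 0.5524, -0.0586,  0.0573]))]
home coil [[ 0.51590249 -0.12807777  0.019     ]]
```

View pics/q_side.png

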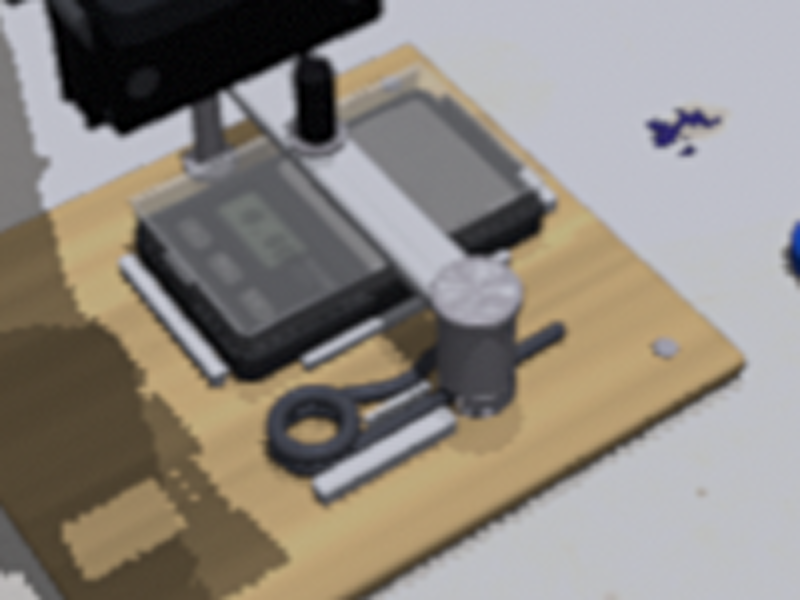

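View pics/q_wrist.png

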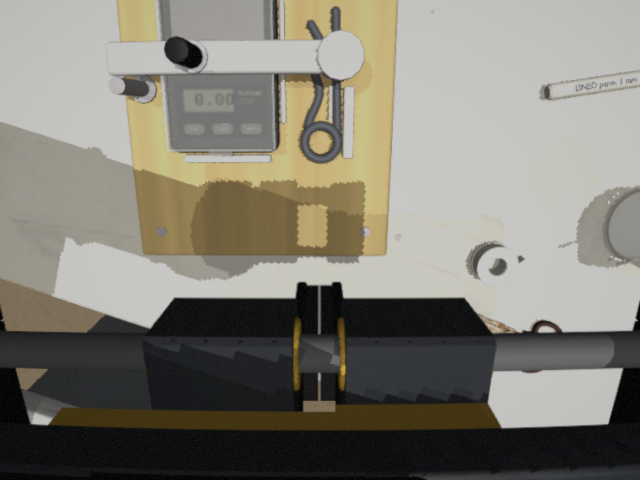

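```bash
python3 - <<'E'
import pickle,cv2
for n,c in(('q_wrist',(0,165,250,400)),('w2',(80,140,270,430))):
    f=pickle.load(open(n+'.pkl','rb'))['image'][c[0]:c[1],c[2]:c[3]]
    if n=='w2': cv2.imwrite('pics/zz_w2.png',cv2.resize(f,None,fx=5,fy=5,interpolation=cv2.INTER_CUBIC))
    else: cv2.imwrite('pics/zz_q.png',cv2.resize(f,None,fx=3.6,fy=3.6,interpolation=cv2.INTER_CUBIC))
E
```

```text
(no output)
```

View pics/zz_q.png

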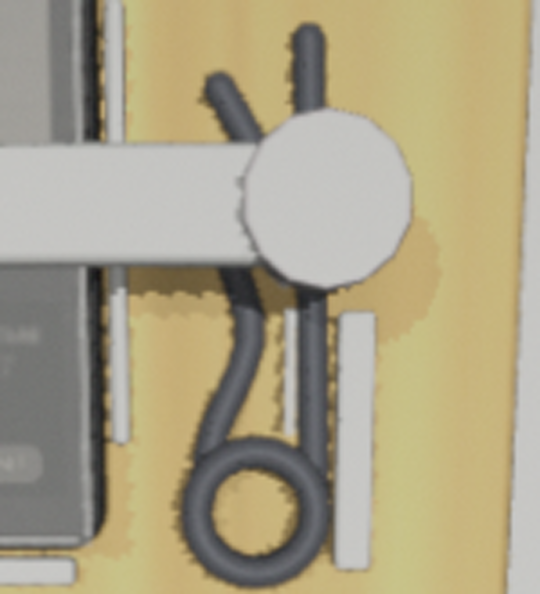

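View pics/zz_w2.png

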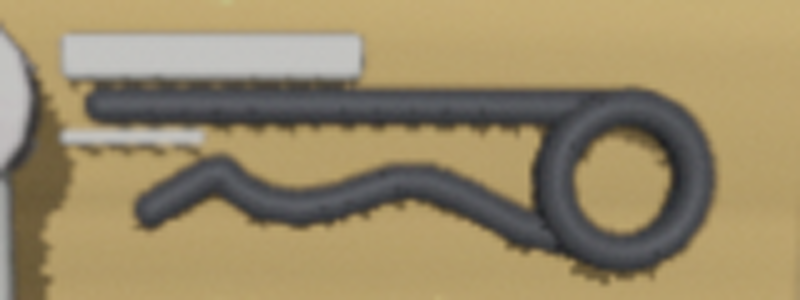

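The bow's free end is 20.6 mm from the leg, against 20.2 mm when relaxed. The coil is about 1 mm past home, the bar is square to the leg and meets the post, and the arm is clear. Handing in.

```bash
python3 - <<'E'
from workcell import env
s=env.read_state(); print(s['clock'],s['position'],s['force'])
env.close_job()
E
```

```text
19.1333 [ 0.46319911 -0.14500704  0.19893596] [ 1.2983726  -0.26968699  0.44232288]
the job is handed in; nothing more can be done
```

I swung the bar by its peg until it met the stop post. Then I pushed the clip along its guide until the leg went through the pin's cross-hole and the bow sprung over. The job was handed in at 19.1 s of the 48 s; it reports no verdict.

My last checks, all measured from the camera pictures:
- **Bar:** it looks square to the clip's leg and meets the post. The push stopped about where the stop should be.
- **Clip:** the leg tip shows beyond the pin, and the coil is within about 1 mm of home.
- **Bow:** its free end is 20.6 mm from the leg, against 20.2 mm before the push, so it has sprung back. The recorded push force reached about 5 N while riding over the pin, the low end of the 5 to 15 N you gave, then fell to about 0 N.
- **Scale:** it is still in its tray by eye; I did not measure how far it is from its seat.
- **Robot:** the gripper is 0.2 m up and touches nothing.

No check failed, but the networks' direct point estimates were off by several centimetres in places. They gave the coil 2.5 cm from where I measured it. I used my own fit of the board to the pictures instead; it agreed with the wrist camera to about 1–3 mm.

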